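# Stow the finger guard on the vegetable slicer and lock it

## Robot

A 6-joint arm with a two-finger parallel gripper is mounted at the origin on the work surface; the furniture and walls round the work are solid. World frame = base frame: x ahead of the robot, y to its left, z up, the work surface at z = 0. Lengths are in mm, angles in rad, forces in N, time in s.
With the tool pointing down it reaches from about 250 to 800 mm from the base axis. Payload 8.5 kg.
Tool frame: the origin (TCP) lies midway between the tips of the shut fingers; the grasp point (between the pads) lies ctrl.grasp_offset behind it (ctrl.grasp_offset is the distance from the TCP to the grasp point, in mm); z points along the fingers, y is the line along which they close (so a half turn about z gives the same grasp; the last joint's range is limited). The gripper opens to 85 mm and grips with 20 to 120 N. Pads are 22 mm wide; open, the fingers measure 114 mm over their backs; the gripper's body (76 mm by 85 mm) begins 54 mm behind the grasp point. The pads swing forward as they close: fully open they stand 13 mm farther back than shut.
Start: joints at [1.271, 0.238, -0.013, 1.319, 0, 1.571], TCP at [155.033, 501.541, 231.276] pointing down, gripper open.
Joint ranges: [-2.66, 2.66], [-1.03, 1.9], [-1.14, 1.46], [-1.82, 2.27], [-1.45, 1.34], [-3.14, 3.14]. Speed limits (rad/s): [2.22, 2.22, 2.79, 3.14, 3.14, 3.14].

## Interface

Orientations are given as a unit quaternion [w, x, y, z].
In Python, from cell import ctrl gives the robot as it stands. The module is installed in compiled form; this text tells all that it offers.
- The arm moves only by the tool send_rows, never from a script. Its arguments are lists of equal length, an entry for each row: "travel": the shift along the tool's x, y, z each as a share of 5 cm, from -1 to 1, a list of three; "turn": the turn about the tool's z as a share of 0.08 rad, from -1 to 1; "hand": the closure, from 0 (fully open) to 1 (shut). In form: {"travel": [[dx, dy, dz], ...], "turn": [turn, ...], "hand": [hand, ...]}. A call has 1 to 10 rows; each row shifts and turns the commanded pose from where the row before left it, along the tool's axes as they then stand; what a row does not reach is not made up. A row lasts 1/10 s, in which the tool goes at most 50 mm and 8.59 degrees, less where a joint would pass 70% of its speed; a pose out of reach is approached as far as the arm can. A call with a number of a shift or a turn outside -1 to 1 is refused whole. A call with a gripper value outside its range is refused whole. The fingers move at their own pace and stop on an object; "grip_force" is the grip in N (left out, the last holds). Time passes only in rows, so rows that do not move let the fingers close. It gives the time, the measured TCP pose, the force, the opening and the grip force at its end, in the units of the state.
- ctrl.get_state(): the state, without advancing time (a new reading comes with each control period).
- ctrl.grab_frame(name): name is "side" or "top" or "wrist"; returns (picture, depth): 420x560x3 uint8, red, green, blue; 420x560 float32, mm along the optical axis (not along the pixel's ray), 0 where there is no reading.
- ctrl.camera_params(name): a dict with "fovy" (degrees; the focal length in pixels is half the picture's height over the tangent of half this angle, whatever the lens; pixels are square), "cx", "cy" (the principal point, pixels), "world_to_cam" (4x4, takes a point from world to camera coordinates). Camera axes: x right, y up, looking along -z (the intrinsics and any distortion apply to the point x, -y, -z); pixel columns grow to the right and rows downward; lengths in mm; the calibration is good to about 2 mm. A picture is of the moment at which its call begins: read the wrist's pose just before it. camera_params takes no time and is no camera call; for the wrist camera it gives the pose at the moment of the call.
- ctrl.finish_job(): hands the job in; it is judged then, once.
The state is a dict: "time_s": time; "joint_positions": joint angles; "qd": joint speeds; "joint_torque": joint torques, N m; "position": TCP position; "orientation": TCP orientation; "force": force on the tool from outside, world axes, zero at the start; "torque": the same for the moment, N m; "gripper_width": finger opening in mm; "grasp_force": force on a finger pad.
Only numpy, scipy, OpenCV 4.12 (cv2) and the standard library are available. Lean on these libraries where they do the work, as an engineer would, in place of code of your own. Each camera call takes 0.05 s, during which the arm holds its last target. There are 200 camera calls.

## Task

Put the vegetable slicer away safely: set the grey finger guard on the open end of the slicer's bed, slide it in under the overhanging side lips until it is fully home against the end stop, then swing the lock bar over so that it lies fully down across the bed behind the guard. Leave the mug, salt shaker, lime and candle jar where they stand.

Things in the scene. Friction and masses are not known exactly. Their poses are not given: they have to be found in the camera images.
- guard: Loose grey plastic guard, 0.16 kg, 82 mm tall. Sled plate 80 x 80 x 8 mm; on it a dome, 60 mm wide, narrowing to 32 mm at 36 mm height; on top a grip block 44 mm long (x), 24 mm wide (y), its flat long sides bare from 38 to 80 mm height. Origin: centre of the plate's underside, z up. Half a turn makes no difference. Starts left or right of the slicer.
- slicer: Vegetable slicer fixed to the worktop, aluminium bed, grey sides. Origin at worktop height; x = the way the guard slides in, y left of that. Flat bed 124 mm wide, top at z = 14, x = -125 to 110. Channel from x = -25 to the end stop at x = 100: 85 mm wide, lips over both edges at z = 25 to 30 (3 mm over the guard's plate), 64 mm between them.
- slicer_mouth (a point): Point on the bed's top at slicer (-85, 0, 14) mm, same axes. Guard origin here, sides parallel to the slicer: the plate is clear of the lips, can be lowered straight onto the bed, and its front is inside the flare. Flared side walls (26 mm high over the worktop) narrow from 108 mm apart at x = -70 to 85 mm at x = -25; the lips' front edges turn up.
- slicer_home (a point): Point on the bed's top at slicer (60, 0, 14) mm, same axes: the guard's origin is here when it is fully home against the end stop, 145 mm on from the mouth point.
- lock_tip (a point): Centre of the grey round cross-knob (18 mm thick, 26 mm long along the slicer's x) at the free end of the lock bar, 98 mm from its hinge. Open it is at slicer (9, 111, 121) mm, shut at (9, -36, 36) mm. Shut, the bar's foot (12 mm along x) hangs into the channel 5 mm behind the home guard's plate; if the guard is not home the foot lands on it and the bar stays raised.
- lock (a joint): Steel lock bar 12 x 8 mm; hinge axis along the slicer's x through slicer y = 62, z = 36 mm, bar at x = 9. 0 = open, leaning outward (+y) 30 degrees past upright; 0.52 = upright; 2.09 = shut, level across the bed. Free hinge, bar 0.08 kg: let go before upright it falls back open, past upright it falls shut by itself in about 1 s. Can be pushed over from its outer side.
- mug: Bystander: grey speckled mug, 86 x 117 x 88 mm, origin under its centre. It stands on the other side of the slicer from the guard.
- salt_shaker: Bystander: glass salt shaker with a grey cap, 44 mm wide, 90 mm tall, origin under its centre.
- lime: Bystander: green lime, 48 mm, origin under its centre.
- candle_jar: Bystander: glass with a pink candle, 76 mm wide, 90 mm tall, origin under its centre.
Things that resemble listed ones, but are neither listed nor needed, are in the scene too. Leave any orange or purple look-alike of the guard alone.

How it is judged (in metres and radians):
On the way:
1. the guard is fully home under the lips (within 9 mm of the end stop), with the lock bar not yet shut (x of guard in the frame of slicer_home between -0.009 and 0.006 m and y of guard in the frame of slicer_home between -0.007 and 0.007 m and z of guard in the frame of slicer_home between -0.004 and 0.005 m and angle between guard's own z axis and vertical below 0.12 rad and value of joint lock below 1.9 rad), for 0.2 s.
At the end, for the whole second after the job is handed in: The guard lies flat on the bed under the lips, within 9 mm of the end stop and 7 mm of the channel's middle, at rest; the lock bar is fully down (joint over 2.02 rad) and at rest (x of guard in the frame of slicer_home between -0.009 and 0.006 m and y of guard in the frame of slicer_home between -0.007 and 0.007 m and z of guard in the frame of slicer_home between -0.004 and 0.005 m and angle between guard's own z axis and vertical below 0.12 rad and value of joint lock above 2.02 rad and linear speed of guard below 0.02 m/s and velocity of joint lock between -0.05 and 0.05 rad/s); the robot touches nothing.
It fails at once if the grey mug is moved by more than 30 mm (distance of mug from where it was at the start of the episode above 0.03 m).
It fails at once if the salt shaker is moved by more than 30 mm (distance of salt_shaker from where it was at the start of the episode above 0.03 m).
It fails at once if the lime is moved by more than 30 mm (distance of lime from where it was at the start of the episode above 0.03 m).
It fails at once if the candle jar is moved by more than 30 mm (distance of candle_jar from where it was at the start of the episode above 0.03 m).
It also fails if it takes over 64 s, if anything falls off the work surface, if the arm or the gripper's body presses on something with over 40 N, if the wrist force passes 120 N, or if a joint passes its speed limit or range.

## Working session

There is one attempt and no reset: what is moved stays moved. The work goes in short steps, Python scripts to look and compute and a tool call to move; the robot and the scene stay as the last step left them, time stands still between calls to the robot, and variables do not carry over. Pictures are saved under pics/ and viewed, at most 10 in all, crops included, and the job is handed in when it is done.

Besides the shell and the picture viewer there is one more tool, called after "Request:" as name(argument=value, ...) on one line, values as JSON. send_rows: Moves the arm, as the interface text tells. Shift numbers are shares of 5 cm and turn numbers shares of 0.08 rad, none past 1 either way. Its arguments: {"type":"object","properties":{"travel":{"type":"array","items":{"type":"array","items":{"type":"number","minimum":-1,"maximum":1}}},"turn":{"type":"array","items":{"type":"number","minimum":-1,"maximum":1}},"hand":{"type":"array","items":{"type":"number"}},"grip_force":{"type":"number"}},"required":["travel","turn","hand"]}

```bash
mkdir -p pics; cat > h.py <<'E'
import numpy as np, cv2
from cell import ctrl
def grab(n,save=None):
    P=ctrl.camera_params(n); im,d=ctrl.grab_frame(n)
    if save: cv2.imwrite(save,im[:,:,::-1])
    return im,d,P
def f(P): return 210/np.tan(np.radians(P['fovy']/2))
def pts(P,d,u,v):
    z=d; k=f(P)
    c=np.stack([(u-P['cx'])/k*z,-(v-P['cy'])/k*z,-z,np.ones_like(z)],-1)
    return (c@np.linalg.inv(P['world_to_cam']).T)[...,:3]
def cloud(P,d):
    v,u=np.mgrid[0:420,0:560].astype(float); return pts(P,d.astype(float),u,v)
def onplane(P,u,v,h):
    a=pts(P,np.array(1.0),u,v); o=np.linalg.inv(P['world_to_cam'])[:3,3]
    return o+(a-o)*(h-o[2])/(a[2]-o[2])
def proj(P,p):
    c=P['world_to_cam']@np.r_[p,1]; k=f(P); return P['cx']+k*c[0]/-c[2],P['cy']+k*c[1]/c[2]
E
python3 - <<'E'
from h import *
s=ctrl.get_state();print(s, ctrl.grasp_offset)
for n in('top','side'):
    im,d,P=grab(n,f'pics/{n}0.png'); print(n,P); np.savez(f'{n}0.npz',im=im,d=d)
E
```

```text
{'time_s': 0.0, 'joint_positions': array([ 1.27100784e+00,  2.38744547e-01, -1.42337878e-02,  1.31916953e+00,
       -1.53059612e-05,  1.57079555e+00]), 'qd': array([ 0.00029122,  0.00017326, -0.00121743, -0.00026953, -0.00140967,
       -0.00043037]), 'joint_torque': array([ 4.24071777e-04, -5.38779974e+01,  3.46440554e+01,  1.82332518e-02,
        5.23150845e-05, -2.09315590e-05]), 'position': array([154.93044868, 501.20761525, 230.70458101]), 'orientation': array([-9.33477673e-05,  1.49333137e-01,  9.88786710e-01, -6.69332213e-04]), 'force': array([-0.63237838,  0.36482305,  0.19269485]), 'torque': array([-0.02207585, -0.04421596,  0.06269043]), 'grasp_force': 0.0, 'gripper_width': 85.20912084205897} 18.700000000000003
top {'fovy': 48.83880530283972, 'cx': 275.45631720944886, 'cy': 203.47259475428174, 'world_to_cam': array([[-1.32474973e-03, -9.99807134e-01, -1.95943711e-02,
         2.22720329e+01],
       [ 9.90814188e-01, -3.96196094e-03,  1.35172289e-01,
        -4.54621835e+02],
       [-1.35223851e-01, -1.92353114e-02,  9.90628343e-01,
        -1.63464310e+03],
       [ 0.00000000e+00,  0.00000000e+00,  0.00000000e+00,
         1.00000000e+00]])}
side {'fovy': 42.46977763104471, 'cx': 282.1315871290652, 'cy': 209.4145520048583, 'world_to_cam': array([[ 9.33791370e-01, -3.56775011e-01, -2.72996140e-02,
        -4.23145981e+02],
       [ 1.92603699e-01,  4.36870630e-01,  8.78662545e-01,
        -1.61829742e+02],
       [-3.01558440e-01, -8.25745508e-01,  4.76662211e-01,
        -1.68278827e+03],
       [ 0.00000000e+00,  0.00000000e+00,  0.00000000e+00,
         1.00000000e+00]])}
```

View pics/top0.png

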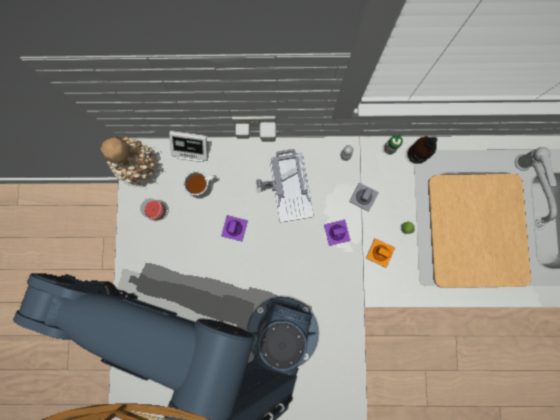

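View pics/side0.png

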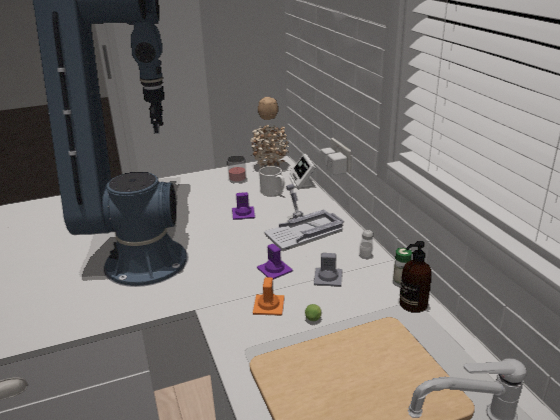

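The top view shows the slicer at about (292,187). Its open end faces the robot at (296,218), and the lock knob is on the left at (262,185). Candidates for the guard are grey (364,196), purple (337,232) and (234,228), and orange (380,252). The description calls for the grey one. I'll check it in one crop and measure it.

```bash
python3 - <<'E'
from h import *
P=ctrl.camera_params('top'); z=np.load('top0.npz'); im,d=z['im'],z['d']
c=im[140:240,225:400]; cv2.imwrite('pics/crop.png',cv2.resize(c[:,:,::-1],None,fx=4.5,fy=4.5,interpolation=cv2.INTER_CUBIC))
X=cloud(P,d)
def rep(n,m):
    p=X[m]; print(n,len(p),p.mean(0).round(1),'z',np.percentile(p[:,2],[2,25,50,75,98]).round(1))
    return p
# table z check
print(X[200:215,210:225,2].mean(), X[200:215,210:225,2].std())
m=np.zeros((420,560),bool); m[176:216,344:384]=1
sat=im.max(-1).astype(int)-im.min(-1)
g=m&(X[...,2]>4)
rep('guard',g); 
for a,b in((4,15),(60,95)):
    p=rep((a,b),m&(X[...,2]>a)&(X[...,2]<b))
    if len(p)>5: print(cv2.minAreaRect(p[:,:2].astype(np.float32)))
m=np.zeros((420,560),bool); m[145:225,268:318]=1
p=rep('slicer',m&(X[...,2]>8)&(X[...,2]<45)); print(cv2.minAreaRect(p[:,:2].astype(np.float32)))
m=np.zeros((420,560),bool); m[170:205,250:290]=1
rep('lock',m&(X[...,2]>90)&(X[...,2]<150))
for n,u,v,h in(('salt',347,152,90),('lime',408,228,30),('mug',196,184,88),('jar',154,210,90)): print(n,onplane(P,u,v,h).round())
E
```

```text
6.50429246813707 111.97026307360929
guard 548 [ 478.4 -296.3   30. ] z [ 4.2  6.  10.1 29.  84.7]
(4, 15) 335 [ 479.7 -298.5    7.4] z [ 4.1  5.1  6.7  9.2 14. ]
((486.7325744628906, -299.9482116699219), (143.7385711669922, 144.20518493652344), 89.88822937011719)
(60, 95) 93 [ 481.5 -298.2   79.2] z [66.4 77.4 80.1 82.4 87.3]
((480.959228515625, -298.9361877441406), (25.039432525634766, 43.40217208862305), 62.750240325927734)
slicer 2158 [522.2 -33.8  18.8] z [ 8.5 12.2 15.9 26.  36.8]
((529.5751342773438, -41.28413391113281), (180.85581970214844, 294.6817932128906), 89.87873840332031)
lock 76 [515.4  64.7 115.1] z [ 91.7 104.8 118.1 126.5 131.7]
salt [ 628. -232.   90.]
lime [ 365. -450.   30.]
mug [517. 299.  88.]
jar [425. 443.  90.]
```

View pics/crop.png

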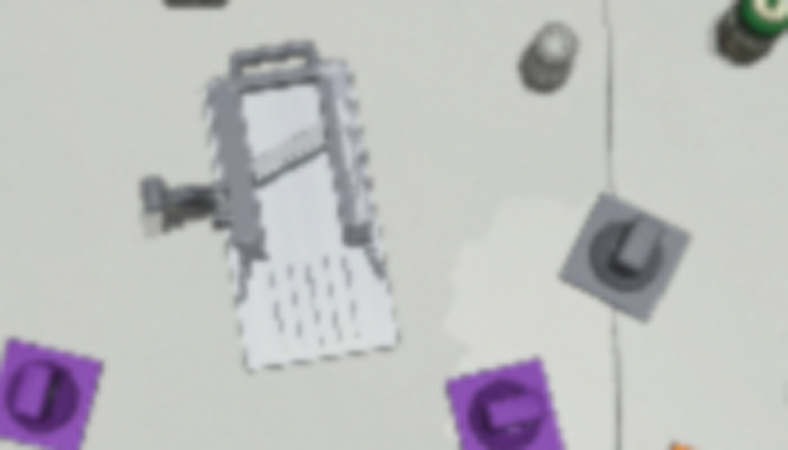

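The crop confirms the grey guard at crop pixel (625,258). Its block's long axis is at about -27° and its top is at z=80, as described. The slicer is yawed about +10°. I'll move over the slicer for a close wrist look.

Request:
send_rows(travel=[[-0.5,-0.6,-0.2],[-0.5,-0.6,-0.2],[-0.5,-0.6,-0.2],[-0.5,-0.6,-0.2],[-0.5,-0.6,-0.2],[-0.5,-0.6,-0.2],[-0.5,-0.6,-0.2],[-0.5,-0.6,-0.2],[-0.5,-0.6,-0.2],[-0.5,-0.6,-0.2]], turn=[0,0,0,0,0,0,0,0,0,0], hand=[0,0,0,0,0,0,0,0,0,0])

```text
time_s: 1.1
position: [305.3, 139.6, 331.7]
orientation: [0.0, 0.149, 0.989, -0.0]
force: [1.2, 0.6, 0.3]
gripper_width: 85.7
grasp_force: 0.0
```

Request:
send_rows(travel=[[-0.5,-0.6,0],[-0.5,-0.6,0],[-0.5,-0.6,0],[-0.5,-0.6,0],[-0.5,-0.6,0],[0,0,0],[0,0,0]], turn=[0,0,0,0,0,0,0], hand=[0,0,0,0,0,0,0])

```text
time_s: 1.8
position: [380.3, -39.8, 330.9]
orientation: [-0.001, 0.151, 0.989, 0.0]
force: [-0.8, 0.3, -0.3]
gripper_width: 85.1
grasp_force: 0.0
```

```bash
python3 - <<'E'
from h import *
s=ctrl.get_state();print(s['time_s'],s['position'],s['orientation'],s['joint_positions'])
im,d,P=grab('wrist','pics/w1.png'); np.savez('w1.npz',im=im,d=d,M=P['world_to_cam'])
C=np.linalg.inv(P['world_to_cam']);print('cam',C[:3,3],'view',-C[:3,2],P['fovy'],P['cx'],P['cy'])
for uv in((0,0),(559,0),(559,419),(0,419)): print(uv,onplane(P,*uv,14).round())
E
```

```text
1.8 [380.25542549 -39.84954596 330.88544596] [-6.68617403e-04  1.50670400e-01  9.88583827e-01  1.35168756e-05] [-1.04487479e-01 -2.43729277e-02 -6.43254954e-02  1.53217827e+00
  8.95090758e-05  1.98005289e-01]
cam [309.47421636 -17.06063462 474.70196183] view [ 0.27634972 -0.08742131 -0.9570728 ] 66.26823197862726 284.8303606290029 210.66621049144896
(0, 0) [  74. -317.   14.]
(559, 0) [283. 349.  14.]
(559, 419) [981. 306.  14.]
(0, 419) [ 671. -687.   14.]
```

View pics/w1.png

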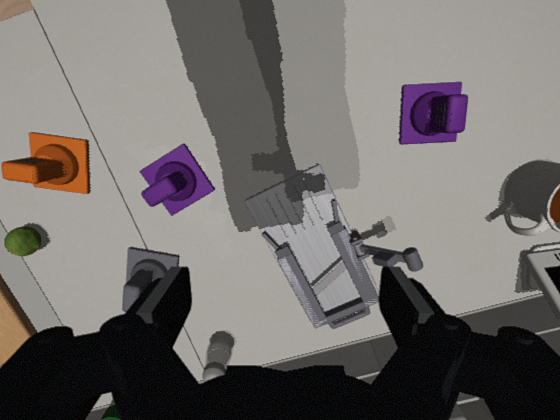

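The wrist view shows the slicer whole. The front corners of the bed are near (247,199) and (319,164), the knob is at (411,259), and the grey guard is near (150,270).

```bash
python3 - <<'E'
from h import *
z=np.load('w1.npz'); P=ctrl.camera_params('wrist'); P['world_to_cam']=z['M']
im,d=z['im'],z['d']; X=cloud(P,d)
print('corners',onplane(P,247,199,14).round(1),onplane(P,319,164,14).round(1))
a,b=onplane(P,247,199,14),onplane(P,319,164,14); print(np.linalg.norm(a-b),np.degrees(np.arctan2(-(b-a)[0],(b-a)[1])))
print('table z',np.median(X[100:120,370:390,2]))
for nm,C in(('w',X),('t',cloud(ctrl.camera_params('top'),np.load('top0.npz')['d']))):
    th=np.radians(10); o=np.array([515,-35.])
    for it in range(4):
        R=np.array([[np.cos(th),-np.sin(th)],[np.sin(th),np.cos(th)]])
        q=(C[...,:2]-o)@R; zz=C[...,2]
        def lip(s):  # outer walls' height points
            m=(zz>23)&(zz<34)&(q[...,0]>0)&(q[...,0]<95)&(q[...,1]*s>15)&(q[...,1]*s<80)
            return q[m]
        # inner lip edge per x-bin -> line ; outer edge too
        res=[]
        for s in(1,-1):
            p=lip(s); bx=[];bi=[];bo=[]
            for x0 in range(0,95,8):
                k=p[(p[:,0]>=x0)&(p[:,0]<x0+8)]
                if len(k)>4: bx.append(k[:,0].mean()); bi.append(np.percentile(k[:,1]*s,4)*s); bo.append(np.percentile(k[:,1]*s,96)*s)
            res.append((np.polyfit(bx,bi,1),np.polyfit(bx,bo,1)))
        # front edge
        m=(zz>9)&(zz<20)&(np.abs(q[...,1])<50)&(q[...,0]<-80)&(q[...,0]>-170)
        p=q[m]; fr=[np.percentile(p[(p[:,1]>y)&(p[:,1]<y+10),0],3) for y in range(-50,50,10) if ((p[:,1]>y)&(p[:,1]<y+10)).sum()>5]
        sl=np.mean([res[0][0][0],res[1][0][0],]); mid=(np.polyval(res[0][0],50)+np.polyval(res[1][0],50))/2
        width=np.polyval(res[0][0],50)-np.polyval(res[1][0],50)
        print(nm,it,np.degrees(th).round(2),o.round(1),'slopes',[round(float(r[j][0]),3) for r in res for j in(0,1)],'mid',mid.round(1),'gap',width.round(1),'outer',[round(float(np.polyval(r[1],50)),1) for r in res],'front',np.round(fr,0))
        th+=sl*.9; o=o+R@np.array([np.median(fr)+125,mid])
    print('mouth',o+R@[-85,0],'home',o+R@[60,0],'tip',o+R@[9,111])
    # guard block
    m=(zz>70)&(zz<90)&(np.hypot(C[...,0]-481,C[...,1]+299)<45)
    p=C[m]; print('guard',nm,m.sum(),p.mean(0).round(1),cv2.minAreaRect(p[:,:2].astype(np.float32)))
    m=(zz>100)&(zz<140)&(np.hypot(q[...,0]-9,q[...,1]-105)<35)
    p=C[m]; print('knob',m.sum(),np.median(p,0).round(1))
E
```

```text
corners [ 408.6 -107.2   14. ] [390.4   8.5  14. ]
117.07717547586836 8.896423067343397
table z 0.9992030508569485
w 0 10.0 [515. -35.] slopes [-0.016, -0.055, -0.016, -0.015] mid 0.2 gap 65.6 outer [56.0, -55.5] front [-117. -117. -117. -117. -117. -117. -116. -116. -116. -116.]
w 1 9.18 [523.1 -33.3] slopes [-0.001, 0.027, -0.002, -0.007] mid 0.6 gap 65.7 outer [55.5, -55.1] front [-125. -125. -125. -125. -125. -125. -125. -124. -124. -124.]
w 2 9.1 [523.4 -32.7] slopes [-0.001, 0.028, -0.002, -0.002] mid 0.1 gap 65.7 outer [55.0, -55.7] front [-125. -125. -125. -125. -125. -125. -125. -125. -125. -125.]
w 3 9.02 [523.4 -32.6] slopes [0.0, 0.029, 0.0, -0.001] mid 0.1 gap 65.7 outer [55.0, -55.7] front [-125. -125. -125. -125. -125. -125. -125. -125. -125. -125.]
mouth [439.43313707 -45.89482162] home [582.64027819 -23.16346156] tip [514.86962188  78.46890604]
guard w 411 [ 473.8 -293.7   81. ] ((480.8841552734375, -296.4408264160156), (23.56261444091797, 43.03790283203125), 61.49061965942383)
knob 622 [513.1  70.9 122.9]
t 0 10.0 [515. -35.] slopes [-0.013, 0.02, 0.007, -0.001] mid
[... 163 characters left out ...]
 mid 0.3 gap 67.4 outer [54.4, -55.4] front [-125. -124. -131. -125. -125. -126. -124. -125. -126. -119.]
t 2 9.52 [524.2 -34.3] slopes [-0.013, 0.013, 0.003, -0.009] mid 0.1 gap 67.0 outer [54.4, -55.4] front [-125. -124. -129. -125. -125. -127. -123. -125. -129. -122.]
t 3 9.26 [524.3 -34.1] slopes [-0.008, 0.016, 0.008, -0.004] mid 0.2 gap 67.0 outer [54.5, -55.3] front [-124. -124. -128. -122. -125. -126. -124. -125. -129. -122.]
mouth [440.6980007  -47.53037364] home [583.8066125  -24.18674001] tip [515.60190537  77.15485029]
guard t 88 [ 481.8 -298.8   80. ] ((480.959228515625, -298.9361877441406), (25.039432525634766, 43.40217208862305), 62.750240325927734)
knob 65 [516.   71.7 122.6]
```

Request:
send_rows(travel=[[-0.43,-0.54,0.35],[-0.43,-0.54,0.35],[-0.43,-0.54,0.35],[-0.43,-0.54,0.35],[-0.43,-0.54,0.35],[-0.43,-0.54,0.35],[-0.43,-0.54,0.35],[-0.43,-0.54,0.35],[0,0,0],[0,0,0]], turn=[0,0,0,0,0,0,0,0,0,0], hand=[0,0,0,0,0,0,0,0,0,0])

```text
time_s: 2.85
position: [481.0, -295.1, 190.7]
orientation: [-0.001, 0.149, 0.989, 0.0]
force: [0.5, -0.6, -0.2]
gripper_width: 85.6
grasp_force: 0.0
```

Request:
send_rows(travel=[[0,0,0],[0,0,0],[0,0,0],[0,0,0],[0,0,0]], turn=[0.78,0.78,0.78,0,0], hand=[0,0,0,0,0])

```text
time_s: 3.35
position: [481.2, -295.1, 192.3]
orientation: [0.001, 0.239, 0.971, -0.0]
force: [-1.0, 0.2, -0.4]
gripper_width: 85.6
grasp_force: 0.0
```

```bash
cat >> h.py <<'E'
from scipy.spatial.transform import Rotation as Ro
SO=np.array([523.7,-33.2]); SY=np.radians(9.1); SR=np.array([[np.cos(SY),-np.sin(SY)],[np.sin(SY),np.cos(SY)]])
def pose():
    s=ctrl.get_state(); q=s['orientation']; R=Ro.from_quat([*q[1:],q[0]]).as_matrix()
    return s,np.array(s['position']),R
def togo(target):
    s,p,R=pose(); print('t',s['time_s'],'pos',p.round(1),'ty yaw',np.degrees(np.arctan2(R[1,1],R[0,1])).round(2),'tz',R[:,2].round(3),'force',np.round(s['force'],1),'w',round(s['gripper_width'],1),'gf',s['grasp_force'])
    print('slicer xy',((p[:2]-SO)@SR).round(1)); 
    if target is not None: print('tool delta/50',(R.T@(np.array(target)-p)/50).round(3))
E
python3 - <<'E'
from h import *
im,d,P=grab('wrist'); X=cloud(P,d); 
m=(X[...,2]>72)&(X[...,2]<90)&(np.hypot(X[...,0]-481,X[...,1]+299)<45); p=X[m]
print(m.sum(),p.mean(0),cv2.minAreaRect(p[:,:2].astype(np.float32)))
togo([481,-298,45])
E
```

```text
1477 [ 480.25997267 -296.69957509   81.96715588] ((482.19879150390625, -297.4670104980469), (24.5524845123291, 44.71464920043945), 61.81808090209961)
t 3.4 pos [ 481.1 -295.3  192.1] ty yaw 62.27 tz [ 0.001 -0.    -1.   ] force [-0.7 -0.2 -1.1] w 85.5 gf 0.0
slicer xy [ -83.5 -252.1]
tool delta/50 [-0.021 -0.048  2.941]
```

Request:
send_rows(travel=[[0,-0.04,0.5],[-0.02,0,0.5],[0,0,0.5],[0,0,0.5],[0,0,0.5],[0,0,0.42],[0,0,0],[0,0,0]], turn=[0,0,0,0,0,0,0,0], hand=[0,0,0,0,0,0,0,0])

```text
time_s: 4.2
position: [481.0, -298.3, 45.8]
orientation: [-0.0, 0.241, 0.971, 0.0]
force: [-0.1, -0.0, -0.2]
gripper_width: 85.1
grasp_force: 0.0
```

Request:
send_rows(travel=[[0,0,0],[0,0,0],[0,0,0],[0,0,0],[0,0,0],[0,0,0],[0,0,0],[0,0,0],[0,0,0],[0,0,0]], turn=[0,0,0,0,0,0,0,0,0,0], hand=[1,1,1,1,1,1,1,1,1,1], grip_force=50)

```text
time_s: 5.2
position: [481.1, -298.7, 45.8]
orientation: [0.0, 0.241, 0.971, -0.0]
force: [-1.3, 1.7, 5.5]
gripper_width: 23.3
grasp_force: 54.4
```

```bash
python3 - <<'E'
from h import *
togo(None)
E
```

```text
t 5.2 pos [ 481.1 -298.7   45.8] ty yaw 62.1 tz [ 0. -0. -1.] force [-1.3  1.7  5.5] w 23.3 gf 54.36954975128174
slicer xy [ -84.1 -255.4]
```

Request:
send_rows(travel=[[0,0,-0.3],[0,0,-0.5],[0,0,-0.5],[0,0,-0.5],[0,0,0]], turn=[0,0,0,0,0], hand=[1,1,1,1,1])

```text
time_s: 5.7
position: [482.3, -299.4, 138.3]
orientation: [0.002, 0.241, 0.97, -0.001]
force: [0.5, -0.0, -2.0]
gripper_width: 23.8
grasp_force: 53.5
```

Request:
send_rows(travel=[[0.39,0.5,0],[0.39,0.5,0],[0.39,0.5,0],[0.39,0.5,0],[0.39,0.5,0],[0.39,0.5,0],[0.39,0.5,0],[0.39,0.5,0],[0,0,0]], turn=[0,0,0,0,0,0,0,0,0], hand=[1,1,1,1,1,1,1,1,1])

```text
time_s: 6.6
position: [435.0, -46.1, 134.3]
orientation: [-0.001, 0.24, 0.971, 0.0]
force: [-0.5, -0.6, -1.3]
gripper_width: 23.5
grasp_force: 53.5
```

Request:
send_rows(travel=[[0,0,0],[0,0,0],[0,0,0],[0,0,0],[0,0,0],[0,0,0],[0,0,0],[0,0,0],[0,0,0],[0,0,0]], turn=[-0.9,-0.9,-0.9,-0.9,-0.9,-0.9,-0.9,-0.9,-0.9,0], hand=[1,1,1,1,1,1,1,1,1,1])

```text
time_s: 7.6
position: [436.3, -49.2, 134.5]
orientation: [-0.001, -0.081, 0.997, -0.0]
force: [0.6, -0.5, -0.7]
gripper_width: 23.1
grasp_force: 53.5
```

```bash
python3 - <<'E'
from h import *
togo([*(SO+SR@[-88,0]),61.5])
im,d,P=grab('wrist','pics/w2.png')
im,d,P=grab('side'); cv2.imwrite('pics/s2.png',cv2.resize(im[130:310,200:420,::-1],None,fx=3,fy=3))
E
```

```text
t 7.6 pos [436.3 -49.2 134.5] ty yaw 99.27 tz [-0.001 -0.    -1.   ] force [ 0.6 -0.5 -0.7] w 23.1 gf 53.474907875061035
slicer xy [-88.9  -1.9]
tool delta/50 [-0.019  0.039  1.46 ]
```

View pics/s2.png

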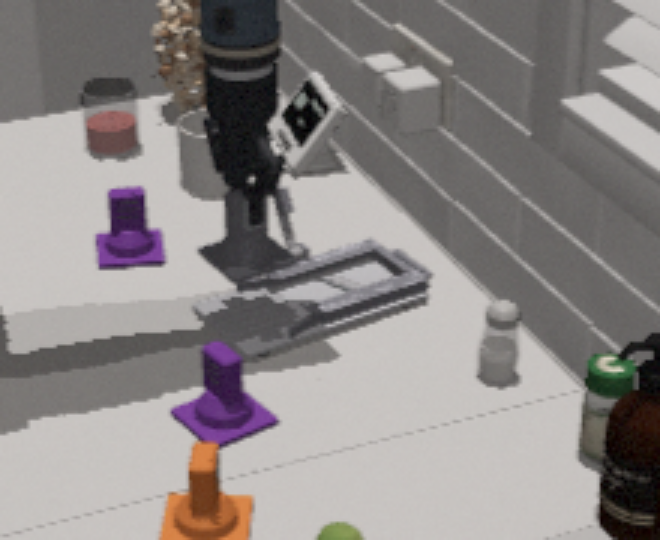

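View pics/w2.png

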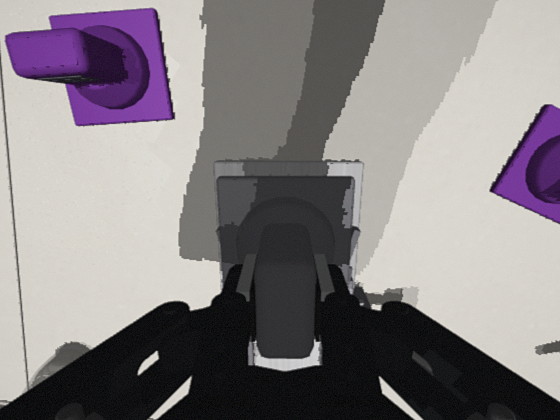

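The side crop shows the guard held level over the bed. In the wrist view the plate's rear edge runs (217,178)–(355,178), parallel to the bed's front edge (215,161)–(363,161). I'll check the lateral centring numerically.

```bash
python3 - <<'E'
from h import *
P=ctrl.camera_params('wrist')
S=lambda p:((p[:2]-SO)@SR).round(1)
for uv,h in(((217,178),96.7),((355,178),96.7),((215,161),14),((363,161),14)): print(uv,S(onplane(P,*uv,h)))
E
```

```text
(217, 178) [-127.3  -40.1]
(355, 178) [-127.2   38.9]
(215, 161) [-125.3  -58.7]
(363, 161) [-125.2   62.8]
```

Request:
send_rows(travel=[[0,0.02,0.2],[0,0.02,0.4],[0,0,0.4],[0,0,0.3],[0,0,0.14],[0,0,0],[0,0,0]], turn=[0.03,0,0,0,0,0,0], hand=[1,1,1,1,1,1,1])

```text
time_s: 8.4
position: [436.5, -46.8, 63.5]
orientation: [0.0, -0.079, 0.997, -0.0]
force: [0.8, -0.3, -1.4]
gripper_width: 23.5
grasp_force: 53.5
```

```bash
python3 - <<'E'
from h import *
togo([*(SO+SR@[-88,0]),60])
E
```

```text
t 8.4 pos [436.5 -46.8  63.5] ty yaw 99.07 tz [ 0. -0. -1.] force [ 0.8 -0.3 -1.4] w 23.5 gf 53.505350947380066
slicer xy [-88.3   0.3]
tool delta/50 [-0.005 -0.006  0.071]
```

Request:
send_rows(travel=[[0,0,0.03],[0,0,0.03],[0,0,0],[0,0,0]], turn=[0,0,0,0], hand=[1,1,1,1])

```text
time_s: 8.8
position: [436.4, -46.8, 60.5]
orientation: [0.0, -0.079, 0.997, -0.0]
force: [0.2, 0.7, -1.1]
gripper_width: 23.1
grasp_force: 53.5
```

Request:
send_rows(travel=[[-0.08,0,0],[-0.12,0,0],[-0.12,0,0],[-0.12,0,0],[-0.12,0,0],[0,0,0]], turn=[0,0,0,0,0,0], hand=[1,1,1,1,1,1])

```text
time_s: 9.4
position: [465.0, -42.3, 60.3]
orientation: [0.0, -0.079, 0.997, -0.0]
force: [-0.8, 0.0, -1.1]
gripper_width: 23.5
grasp_force: 53.5
```

```bash
python3 - <<'E'
from h import *
togo([*(SO+SR@[60,0]),60])
im,d,P=grab('wrist','pics/w3.png')
E
```

```text
t 9.4 pos [465.  -42.3  60.3] ty yaw 99.1 tz [ 0.001 -0.    -1.   ] force [-0.8  0.  -1.1] w 23.5 gf 53.50591778755188
slicer xy [-59.4   0.3]
tool delta/50 [-2.387 -0.006  0.007]
```

View pics/w3.png

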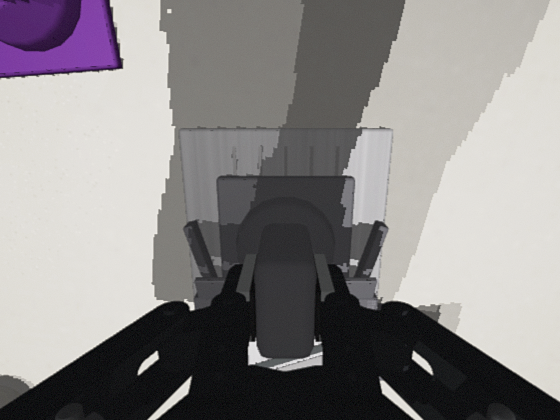

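The plate edge spans (217,178)–(354,178), centred between the flare walls at about 197 and 376 and parallel to the bed edge. I'll slide on.

Request:
send_rows(travel=[[-0.08,0,0.01],[-0.12,0,0],[-0.12,0,0],[-0.12,0,0],[-0.12,0,0],[-0.12,0,0],[-0.12,0,0],[0,0,0]], turn=[0,0,0,0,0,0,0,0], hand=[1,1,1,1,1,1,1,1])

```text
time_s: 10.25
position: [504.9, -35.9, 59.8]
orientation: [0.001, -0.079, 0.997, -0.0]
force: [1.2, 0.4, -0.3]
gripper_width: 23.7
grasp_force: 53.9
```

```bash
python3 - <<'E'
from h import *
togo([*(SO+SR@[60,0]),60])
E
```

```text
t 10.25 pos [504.9 -35.9  59.8] ty yaw 99.1 tz [ 0.001  0.    -1.   ] force [ 1.2  0.4 -0.3] w 23.7 gf 53.925358057022095
slicer xy [-19.    0.3]
tool delta/50 [-1.58e+00 -5.00e-03 -1.00e-03]
```

Request:
send_rows(travel=[[-0.12,0,0],[-0.15,0,0],[-0.15,0,0],[-0.15,0,0],[-0.15,0,0],[-0.15,0,0],[-0.15,0,0],[-0.15,0,0],[-0.15,0,0],[0,0,0]], turn=[0,0,0,0,0,0,0,0,0,0], hand=[1,1,1,1,1,1,1,1,1,1])

```text
time_s: 11.25
position: [570.5, -25.4, 59.9]
orientation: [0.001, -0.079, 0.997, 0.0]
force: [2.1, 0.9, 2.5]
gripper_width: 23.3
grasp_force: 54.1
```

Request:
send_rows(travel=[[-0.04,0,0],[-0.04,0,0],[-0.04,0,0],[0,0,0]], turn=[0,0,0,0], hand=[1,1,1,1])

```text
time_s: 11.65
position: [574.3, -24.7, 59.8]
orientation: [-0.0, -0.079, 0.997, -0.0]
force: [-3.2, -0.4, 5.3]
gripper_width: 23.7
grasp_force: 54.1
```

```bash
python3 - <<'E'
from h import *
togo([*(SO+SR@[60,0]),60])
E
```

```text
t 11.65 pos [574.3 -24.7  59.8] ty yaw 99.08 tz [-0.001 -0.    -1.   ] force [-3.2 -0.4  5.3] w 23.7 gf 54.14910078048706
slicer xy [51.3  0.4]
tool delta/50 [-0.174 -0.008 -0.003]
```

Request:
send_rows(travel=[[-0.04,0,0],[-0.04,0,0],[0,0,0]], turn=[0,0,0], hand=[1,1,1])

```text
time_s: 11.95
position: [578.3, -24.1, 59.9]
orientation: [-0.0, -0.079, 0.997, -0.0]
force: [-3.5, 0.8, 4.9]
gripper_width: 23.4
grasp_force: 54.2
```

Request:
send_rows(travel=[[-0.04,0,0],[-0.04,0,0],[0,0,0]], turn=[0,0,0], hand=[1,1,1])

```text
time_s: 12.25
position: [581.8, -23.5, 59.9]
orientation: [-0.001, -0.079, 0.997, -0.0]
force: [-4.4, 0.1, 6.3]
gripper_width: 23.8
grasp_force: 54.5
```

```bash
python3 - <<'E'
from h import *
togo([*(SO+SR@[60,0]),60])
E
```

```text
t 12.25 pos [581.8 -23.5  59.9] ty yaw 99.08 tz [-0.001 -0.    -1.   ] force [-4.4  0.1  6.3] w 23.8 gf 54.486143589019775
slicer xy [58.9  0.4]
tool delta/50 [-0.022 -0.008 -0.003]
```

Request:
send_rows(travel=[[-0.03,0,0],[-0.03,0,0],[0,0,0]], turn=[0,0,0], hand=[1,1,1])

```text
time_s: 12.55
position: [582.3, -23.4, 60.1]
orientation: [-0.003, -0.079, 0.997, -0.0]
force: [-14.8, -1.7, 16.9]
gripper_width: 23.3
grasp_force: 56.0
```

```bash
python3 - <<'E'
from h import *
togo(None)
E
```

```text
t 12.55 pos [582.3 -23.4  60.1] ty yaw 99.07 tz [-0.005 -0.001 -1.   ] force [-14.8  -1.7  16.9] w 23.3 gf 55.990195870399475
slicer xy [59.4  0.4]
```

The arm stopped at slicer x≈59.4 with 15 N resistance, so the guard is home. I'll relax slightly, release and lift.

Request:
send_rows(travel=[[0.02,0,-0.01],[0,0,0],[0,0,0],[0,0,0],[0,0,0],[0,0,0]], turn=[0,0,0,0,0,0], hand=[1,1,0.4,0.4,0.4,0.4])

```text
time_s: 13.15
position: [584.7, -23.1, 60.2]
orientation: [0.0, -0.079, 0.997, -0.0]
force: [-0.7, -0.3, 1.3]
gripper_width: 51.3
grasp_force: 0.0
```

Request:
send_rows(travel=[[0,0,-0.3],[0,0,-0.5],[0,0,-0.7],[0,0,-0.7],[0,0,-0.7],[0,0,-0.7],[0,0,-0.4],[0,0,0]], turn=[0,0,0,0,0,0,0,0], hand=[0.4,0.4,0.4,0.4,0.4,0.4,0.4,0.4])

```text
time_s: 13.95
position: [585.9, -23.1, 263.5]
orientation: [0.003, -0.079, 0.997, -0.0]
force: [1.5, -0.4, -0.9]
gripper_width: 51.3
grasp_force: 0.0
```

```bash
python3 - <<'E'
from h import *
togo(None)
im,d,P=grab('wrist','pics/w4.png'); X=cloud(P,d)
q=(X[...,:2]-SO)@SR; z=X[...,2]
m=(z>88)&(z<104)&(np.abs(q[...,1])<30)&(q[...,0]>20)&(q[...,0]<100); p=np.c_[q[m],z[m]]
print(m.sum(),p.mean(0) if m.any() else 0, cv2.minAreaRect(q[m].astype(np.float32)) if m.any() else 0)
m=(z>100)&(z<140)&(np.hypot(q[...,0]-9,q[...,1]-105)<30); print('knob',m.sum(),np.median(q[m],0) if m.any() else 0,z[m].max() if m.any() else 0)
E
```

```text
t 13.95 pos [585.9 -23.1 263.5] ty yaw 99.09 tz [ 0.005 -0.    -1.   ] force [ 1.5 -0.4 -0.9] w 51.3 gf 0.0
slicer xy [63.   0.1]
1025 [57.6111169   0.52381866 96.09021818] ((58.55998611450195, 0.6341657638549805), (24.51744842529297, 42.78171920776367), 89.29625701904297)
knob 1179 [  8.21337932 103.93945388] 132.30375498868102
```

View pics/w4.png

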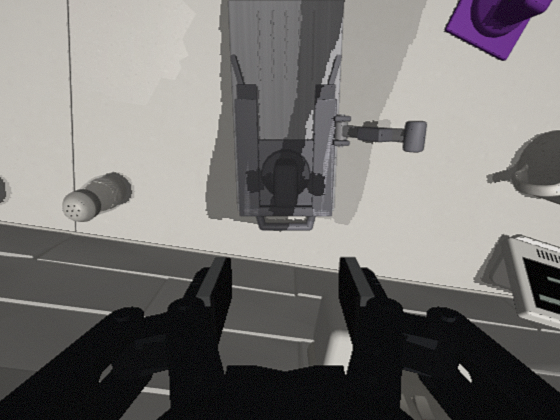

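The guard sits at home: block centre at slicer (58.6, 0.6), top at z=96. The lock knob at pixel (415,136) is still open. I'll shut the fingers, go to its outer side, lower, and push it over.

Request:
send_rows(travel=[[0.18,0.5,0],[0.18,0.55,0],[0.18,0.55,0],[0.18,0.55,0],[0.18,0.55,0],[0.18,0.5,0],[0,0,0],[0,0,0]], turn=[0,0,0,0,0,0,0,0], hand=[1,1,1,1,1,1,1,1])

```text
time_s: 14.8
position: [505.4, 126.6, 259.3]
orientation: [-0.001, -0.08, 0.997, -0.0]
force: [0.7, -0.4, 0.4]
gripper_width: 0.1
grasp_force: 0.0
```

```bash
python3 - <<'E'
from h import *
togo([*(SO+SR@[9,160]),112])
E
```

```text
t 14.8 pos [505.4 126.6 259.3] ty yaw 99.17 tz [-0.001 -0.001 -1.   ] force [ 0.7 -0.4  0.4] w 0.1 gf 0.0
slicer xy [  7.2 160.6]
tool delta/50 [-0.04  -0.011  2.947]
```

Request:
send_rows(travel=[[-0.04,0,0.45],[0,0,0.5],[0,0,0.5],[0,0,0.5],[0,0,0.5],[0,0,0.5],[0,0,0]], turn=[0,0,0,0,0,0,0], hand=[1,1,1,1,1,1,1])

```text
time_s: 15.5
position: [505.9, 125.1, 109.4]
orientation: [-0.003, -0.079, 0.997, -0.001]
force: [-0.3, -0.4, 1.7]
gripper_width: 0.1
grasp_force: 0.0
```

Request:
send_rows(travel=[[0,-0.15,0],[0,-0.2,0],[0,-0.2,0],[0,-0.2,0],[0,-0.2,0],[0,0,0]], turn=[0,0,0,0,0,0], hand=[1,1,1,1,1,1])

```text
time_s: 16.1
position: [516.1, 78.4, 114.0]
orientation: [0.001, -0.079, 0.997, -0.0]
force: [-0.4, 0.4, 0.3]
gripper_width: -0.2
grasp_force: 0.0
```

Request:
send_rows(travel=[[0,-0.2,0],[0,-0.2,0],[0,-0.2,0],[0,-0.2,0],[0,-0.2,0],[0,0,0]], turn=[0,0,0,0,0,0], hand=[1,1,1,1,1,1])

```text
time_s: 16.7
position: [523.4, 29.1, 112.7]
orientation: [-0.0, -0.079, 0.997, -0.0]
force: [0.4, 0.9, 0.1]
gripper_width: 0.0
grasp_force: 0.0
```

```bash
python3 - <<'E'
from h import *
togo(None)
im,d,P=grab('side'); cv2.imwrite('pics/s5.png',cv2.resize(im[130:310,200:420,::-1],None,fx=3,fy=3))
E
```

```text
t 16.7 pos [523.4  29.1 112.7] ty yaw 99.0 tz [-0. -0. -1.] force [0.4 0.9 0.1] w 0.0 gf 0.0
slicer xy [ 9.5 61.5]
```

View pics/s5.png

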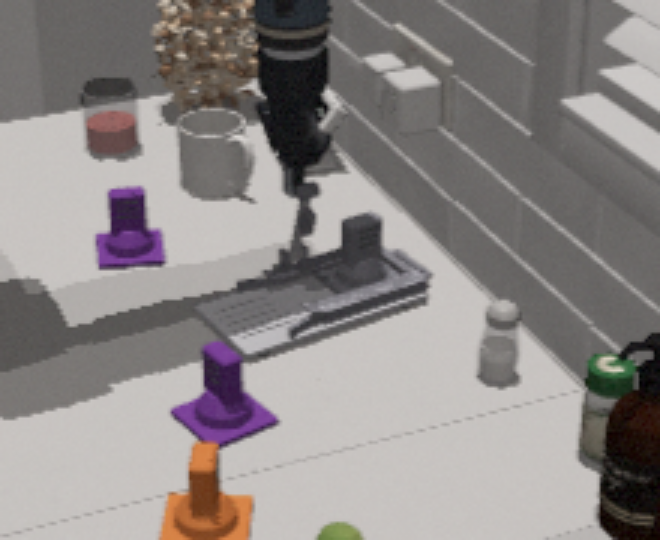

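The bar is up and past upright by the fingers, with the knob at (305,193). I'll push a little more, let it fall, then retreat upward and check.

Request:
send_rows(travel=[[0,-0.2,0],[0,-0.2,0],[0,0,0],[0,0,0],[0,0,0],[0,0,0],[0,0,0],[0,0,0],[0,0,0],[0,0,0]], turn=[0,0,0,0,0,0,0,0,0,0], hand=[1,1,1,1,1,1,1,1,1,1])

```text
time_s: 17.75
position: [526.3, 10.7, 112.8]
orientation: [-0.0, -0.079, 0.997, -0.0]
force: [0.1, -0.6, -0.2]
gripper_width: 0.4
grasp_force: 0.0
```

Request:
send_rows(travel=[[0.2,0,-0.4],[0.3,0,-0.6],[0.3,0,-0.6],[0.3,0,-0.6],[0.3,0,-0.6],[0.3,0,-0.6],[0,0,0],[0,0,0]], turn=[0,0,0,0,0,0,0,0], hand=[1,1,1,1,1,1,1,1])

```text
time_s: 18.55
position: [442.7, -2.8, 283.3]
orientation: [0.001, -0.079, 0.997, -0.0]
force: [-0.3, -0.0, -0.6]
gripper_width: -0.0
grasp_force: 0.0
```

```bash
python3 - <<'E'
from h import *
togo(None)
im,d,P=grab('wrist','pics/w6.png'); X=cloud(P,d); q=(X[...,:2]-SO)@SR; z=X[...,2]
m=(z>88)&(z<104)&(np.abs(q[...,1])<30)&(q[...,0]>20)&(q[...,0]<100)
print('block',m.sum(),cv2.minAreaRect(q[m].astype(np.float32)) if m.any() else 0, z[m].mean())
for y in range(-45,65,10):
    m=(np.abs(q[...,0]-9)<4)&(np.abs(q[...,1]-y)<4); print(y,m.sum(),np.median(z[m]).round(1),end=' | ')
E
```

```text
t 18.55 pos [442.7  -2.8 283.3] ty yaw 99.08 tz [ 0.002 -0.    -1.   ] force [-0.3 -0.  -0.6] w -0.0 gf 0.0
slicer xy [-75.1  42.8]
block 252 ((51.879390716552734, -5.705076217651367), (14.421006202697754, 33.960365295410156), 78.11315155029297) 95.52827124185166
-45 22 36.7 | -35 40 45.6 | -25 61 40.7 | -15 45 40.7 | -5 35 41.2 | 5 35 41.1 | 15 45 40.8 | 25 61 40.2 | 35 34 41.2 | 45 34 40.7 | 55 35 41.4 |
```

View pics/w6.png

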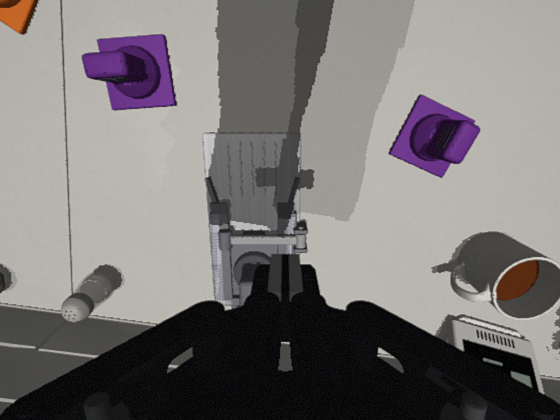

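The bar lies level across the bed, from (225,238) to (300,238) in the picture. Its top is at z≈41 over its whole length, with the knob at y≈-35, which matches the shut position. The arm is clear, so I'll hand in.

```bash
python3 -c "
from cell import ctrl
print(ctrl.finish_job())"
```

```text
the job is handed in; nothing more can be done
None
```

The guard is home against the end stop under the lips, the lock bar is fully down behind it, and the job is handed in at about 18.6 s; I never touched the bystanders, and no verdict came back.

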